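# Lift the hot furnace lid with the lid lifter

## Task

The lid of the little melting furnace is hot and must not be touched by the hand: take the lid lifter from its rack, hook it under the lid's loop handle, lift the lid off level and park it gently in the empty ring stand, then hang the lifter back in its rack. The lid is lopsided inside, heavier towards one end of its handle, so find by feel where along the loop it balances before you lift it clear; never let it tip noticeably, and never force or drop it. Leave the other things on the board alone.

Things in the scene. Friction and masses are not known exactly. Their poses are not given: they have to be found in the camera images.
- furnace: Fixed grey round melting furnace, 136 mm across, 70 mm high, with a small black control panel on its front (its -x side). Origin: centre of its underside, z up. The lid rests on its flat top rim (height 70 mm, mouth 92 mm across). Beware the tall fridge to the right of the board (y below -0.35 m, x beyond 0.4 m).
- lid: Loose steel lid, 0.46 to 0.53 kg: disc 120 mm across, 16 mm thick; below it a pale boss 72 mm across, 5 mm deep, hangs in the mouth. Origin: centre of the disc's flat underside, which rests on the rim; z up, y along the loop handle on top. Centre of mass: x = 0, about 7 mm above the origin, but off-centre in y by up to 30 mm either way, which cannot be seen.
- lid_bar (a point): Middle of the underside of the loop handle's flat strap (10 mm wide in x, 5 mm thick, 84 mm long in y, on end posts with 74 mm clear between); 38 mm above the lid's origin, 22 mm above the disc's top. Axes as the lid's. Raised off its balance point, the lid pivots on its far rim and the heavy end stays low; each mm beyond 2.5 mm off balance hangs it 2 degrees askew.
- lifter: Loose lid lifter, 0.12 kg, hung upright. Origin: bottom of the shaft's axis, z up the shaft. Shaft 8 mm thick; collar 32 mm across at z = 110 to 116 mm; wooden handle z = 116 to 166 mm, 26 mm (x) by 16 mm (y). At the bottom a flat toe, 5 mm wide (y), 6 mm thick, reaches to x = -38 mm; the last 5 mm are an upturned lip, top at z = 12 mm.
- lifter_toe (a point): Middle of the toe's upper face between lip and shaft (29 mm apart), where the lid's strap should lie: at x = -18.5 mm, z = 6 mm in the lifter.
- lifter_grip (a point): Middle of the lifter's wooden handle, where to grip it from above, across its y: z = 145 mm in the lifter.
- lifter_collar (a point): Centre of the underside of the lifter's collar: z = 110 mm in the lifter.
- rack: Fixed wooden rack with a steel fork; base 100 x 80 x 10 mm, post at +x, 130 mm high. Origin: centre of the base's underside. The fork's slot is 13 mm wide, open to -x (flared mouth ends at x = -48 mm), closed at x = +12 mm. The lifter hangs with its shaft in the slot, collar on the fork, toe to -x, 10 mm clear of the base; raise it a few mm and draw it out to -x; return it the same way.
- rack_slot (a point): Where the underside of the collar rests when the lifter hangs in the rack: on the fork's top face, 130 mm above the rack's origin; axes as the rack's.
- stand: Fixed dark ring stand on four legs, empty. Ring 132 mm outside, 92 mm inside, top face 48 mm above the origin, which is the centre of the underside. Parked, the lid lies flat on the ring with its boss in the hole (10 mm of play all round).
- paint_pot: Bystander: paint pot, 36 mm across, 42 mm high. Origin at the centre of its underside.
- glue_stick: Bystander: glue stick standing up, 27 mm across, 92 mm high. Origin at the centre of its underside.
- nozzle_tin: Bystander: round tin, 43 mm across, 21 mm high. Origin at the centre of its underside.
- gear: Bystander: printed gear lying flat, 42 mm across, 10 mm thick. Origin at the centre of its underside.

How it is judged:
On the way, in this order (a step that is already met when the one before it is completed fails the run):
1. The lid hangs on the lifter, level, lifted at least 15 mm off the furnace (z of lid in the frame of furnace above 0.085 m and contact force between lifter and lid above 1.5 N and contact force between lid and furnace below 0.1 N and angle between lid's own z axis and vertical below 0.12 rad), for 0.2 s.
2. The lid lies flat in the ring stand, the lifter clear of it (horizontal distance between lid and stand below 0.0115 m and z of lid in the frame of stand below 0.051 m and angle between lid's own z axis and vertical below 0.04 rad and contact force between lifter and lid below 0.1 N), for 0.2 s.
At the end, for the whole second after the job is handed in: The lid lies flat in the ring stand (centre within 11.5 mm, seated within 3 mm, tilt under 2.3 degrees); the lifter hangs upright in the rack's fork (collar within 14 mm of its place and resting on the fork within 3 mm, tilt under 6 degrees); both at rest (horizontal distance between lid and stand below 0.0115 m and z of lid in the frame of stand between 0.044 and 0.051 m and angle between lid's own z axis and vertical below 0.04 rad and distance between lifter_collar and rack_slot below 0.014 m and z of lifter_collar in the frame of rack_slot below 0.003 m and angle between lifter's own z axis and vertical below 0.1 rad and linear speed of each of lid, lifter below 0.02 m/s); the robot touches nothing.
It fails at once if The lid tips more than 7 degrees (0.12 rad) (angle between lid's own z axis and vertical above 0.12 rad).
It fails at once if The lifter bears on the lid with more than 15 N (contact force between lifter and lid above 15 N).
It fails at once if The lid is set on the stand with more than 15 N (dropped or pressed) (contact force between lid and stand above 15 N).
It fails at once if The hot lid is touched by the robot (contact force between any of the fingers, the arm and lid above 0.3 N).
It fails at once if A bystander is moved more than 30 mm (distance of any of paint_pot, glue_stick, nozzle_tin, gear from where it was at the start of the episode above 0.03 m).
It also fails if it takes over 72 s, if anything falls off the work surface, if the arm or the gripper's body presses on something with over 40 N, if the wrist force passes 120 N, or if a joint passes its speed limit or range.

## Robot

A 7-joint arm with a two-finger parallel gripper is mounted at the origin on a cart in front of the work surface, level with it; the furniture and walls round the work are solid. World frame = base frame: x ahead of the robot, y to its left, z up, the work surface at z = 0. Lengths are in m, angles in rad, forces in N, time in s.
With the tool pointing down it reaches from about 0.35 to 0.9 m from the base axis. Payload 8.1 kg.
Tool frame: the origin (TCP) lies at the centre of the arm's flange, where the gripper is bolted on; the fingertips stand 173 mm ahead of it and the grasp point (between the pads) lies 155 mm ahead of it; z points along the fingers, y is the line along which they close (so a half turn about z gives the same grasp; the last joint's range is limited). The gripper opens to 85 mm and grips with 20 to 120 N. Pads are 22 mm wide; open, the fingers measure 114 mm over their backs; the gripper's body (76 mm by 85 mm) begins 54 mm behind the grasp point. The pads swing forward as they close: fully open they stand 13 mm farther back than shut.
Start: joints at [-1.304, 0.434, 0.025, 1.573, -0.012, 1.134, -0.075], TCP at [0.226, 0.583, 0.405] pointing down, gripper open.
Joint ranges: [-2.62, 2.62], [-0.44, 2.09], [-1.27, 1.32], [0.08, 2.57], [-1.32, 4.46], [0.12, 2], [-2.74, 2.74]. Speed limits (rad/s): [2.22, 2.22, 3.01, 3.01, 3.14, 3.14, 3.14].

## Interface

Orientations are given as [roll, pitch, yaw] about the fixed x, y, z axes, in that order (R = Rz(yaw) Ry(pitch) Rx(roll)).
In Python, from workcell import read_state, grab_frame, sign_off gives the robot as it stands. The module is installed in compiled form; this text tells all that it offers.
- The arm moves only by the shell command python3 -m creep 'ROWS'. ROWS is text: rows parted by semicolons, each of 7 numbers parted by spaces: the finger opening in mm, from 0 to 85.4, then the shift along the tool's x, y, z scaled (see below), then the turn, a rotation vector about the tool's x, y, z scaled (see below). A call has 1 to 8 rows; each row shifts and turns the commanded pose from where the row before left it, along the tool's axes as they then stand; what a row does not reach is not made up. The controller multiplies each number of a shift by 100 mm and each number of a turn by 6 degrees. A row lasts 1/12 s, in which the tool goes at most 41.7 mm and 7.16 degrees, less where a joint would pass 70% of its speed; a pose out of reach is approached as far as the arm can. A call with a number of a shift or a turn outside -1 to 1 is refused whole. A call with a gripper value outside its range is refused whole. The fingers move at their own pace and stop on an object; the grip force is fixed at half the most. Time passes only in rows, so rows that do not move let the fingers close. It gives the time, the measured TCP pose, the force, the opening and the grip force at its end, in the units of the state.
- read_state(): the state, without advancing time (a new reading comes with each control period).
- grab_frame(name): name is "side" or "top" or "wrist"; returns a dict with "img" (384x512x3 uint8, blue, green, red), "fx", "fy", "cx", "cy" (pixels), "k1" (the pictures are not rectified: a ray, as slopes to the right and down, at radius r is drawn at 1 + k1 r^2 times it, then the intrinsics apply), "rvec" (rotation vector, rad) and "tvec" (3), from world to camera coordinates, as OpenCV has them; the wrist camera has in their place "T_tool_cam" (4x4, takes a point from camera to tool coordinates, whose origin is the TCP and whose axes are the flange's). Camera axes: x right, y down, z forward; pixel columns grow to the right and rows downward; lengths in m; the calibration is good to about 2 mm. A picture is of the moment at which its call begins: read the wrist's pose just before it. There is no depth.
- sign_off(): hands the job in; it is judged then, once.
The state is a dict: "t": time; "joints": joint angles; "joint_velocities": joint speeds; "tau": joint torques, N m; "tcp_pos": TCP position; "eef_rot": TCP orientation; "ft_force": force on the tool from outside, world axes, zero at the start; "wrist_torque": the same for the moment, N m; "grip_width": opening from 0.0 (shut) to 1.0 (fully open); "finger_force": force on a finger pad.
Only numpy, scipy, OpenCV 4.12 (cv2) and the standard library are available. Lean on these libraries where they do the work, as an engineer would, in place of code of your own. Each camera call takes 0.05 s, during which the arm holds its last target. There are 200 camera calls.

## Working session

There is one attempt and no reset: what is moved stays moved. The work goes in short steps, Python scripts to look and compute and a shell command to move; the robot and the scene stay as the last step left them, time stands still between calls to the robot, and variables do not carry over. Pictures are saved under pics/ and viewed, at most 10 in all, crops included, and the job is handed in when it is done.

```bash
mkdir -p pics; python3 - <<'E'
from workcell import read_state, grab_frame
import cv2,numpy as np
s=read_state();print({k:np.round(v,3).tolist() for k,v in s.items()})
for n in ("top","side"):
    f=grab_frame(n);cv2.imwrite(f"pics/{n}0.png",f["img"])
    print({k:np.round(v,4).tolist() for k,v in f.items() if k!="img"})
f=grab_frame("wrist");print(f["T_tool_cam"],f["fx"],f["k1"])
a=cv2.imread("pics/top0.png");b=cv2.imread("pics/side0.png")
cv2.imwrite("pics/w0.png",f["img"])
E
```

```text
{'t': 0.0, 'joints': [-1.304, 0.435, 0.025, 1.574, -0.012, 1.134, -0.075], 'joint_velocities': [-0.001, -0.003, 0.0, -0.0, 0.001, -0.0, -0.001], 'tau': [0.001, -67.049, 1.025, -31.623, 0.015, 0.012, -0.0], 'tcp_pos': [0.226, 0.583, 0.404], 'eef_rot': [-3.14, 0.0, 2.772], 'ft_force': [-0.797, -0.08, -0.411], 'wrist_torque': [-0.013, 0.016, -0.002], 'finger_force': 0.0, 'grip_width': 1.001}
{'fx': 352.1602, 'fy': 352.1602, 'cx': 245.0055, 'cy': 194.3777, 'k1': -0.0108, 'rvec': [2.1123, -2.1007, 0.226], 'tvec': [0.0998, 0.5432, 0.8694]}
{'fx': 367.1354, 'fy': 367.1354, 'cx': 258.0122, 'cy': 190.6544, 'k1': -0.0039, 'rvec': [2.1741, -0.6127, 0.2666], 'tvec': [-0.4003, 0.3241, 0.6744]}
[[ 2.34652435e-04 -9.63230819e-01 -2.68675145e-01  6.85147895e-02]
 [ 9.99999766e-01  3.98755070e-04 -5.56213685e-04  1.46609584e-04]
 [ 6.42897740e-04 -2.68674952e-01  9.63230687e-01  3.10152248e-02]
 [ 0.00000000e+00  0.00000000e+00  0.00000000e+00  1.00000000e+00]] 322.15766411989534 -0.04220613299718126
```

View pics/top0.png

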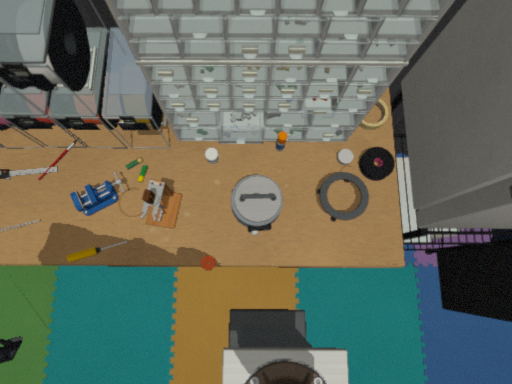

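View pics/side0.png

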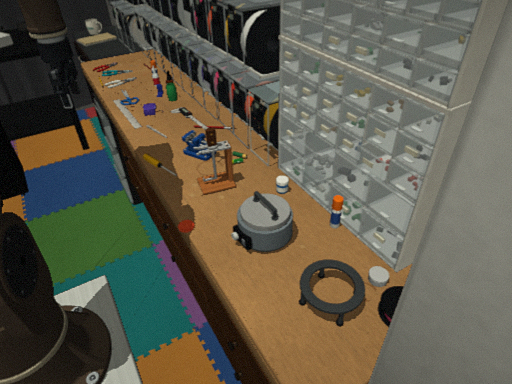

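The top view shows the rack and lifter around (160,203), the lid centre about (257,200) with its strap from (240,195) to (277,198), and the ring stand at about (343,195). In the side view they are at (213,160), (265,210) and (332,288). Next I'll enlarge both views to pick out points.

```bash
cat > h.py <<'E'
import cv2,numpy as np
from scipy.spatial.transform import Rotation as R
from workcell import read_state, grab_frame
def und(f,p):
    d=(np.array(p,float)-[f["cx"],f["cy"]])/[f["fx"],f["fy"]]; u=d.copy()
    for _ in range(5): u=d/(1+f["k1"]*(u@u))
    return np.array([u[0],u[1],1.])
def cam(f):  # world<-cam R, centre
    if "rvec" in f:
        r=cv2.Rodrigues(np.array(f["rvec"],float))[0]; return r.T,-r.T@np.array(f["tvec"],float).ravel()
    s=f["s"]; r=R.from_euler("xyz",s["eef_rot"]).as_matrix(); T=np.array(f["T_tool_cam"])
    return r@T[:3,:3], r@T[:3,3]+np.array(s["tcp_pos"])
def onz(f,p,z):
    r,c=cam(f); d=r@und(f,p); return c+d*(z-c[2])/d[2]
def tri(obs):
    A=0;b=0
    for f,p in obs:
        r,c=cam(f); d=r@und(f,p); d/=np.linalg.norm(d); P=np.eye(3)-np.outer(d,d); A=A+P; b=b+P@c
    x=np.linalg.solve(A,b); return x,[round(1e3*np.linalg.norm((np.eye(3)-np.outer(d,d))@(x-c)),1) for f,p in obs for r,c in [cam(f)] for d in [(r@und(f,p))/np.linalg.norm(und(f,p))]]
def proj(f,X):
    r,c=cam(f); q=r.T@(np.array(X)-c); u=q[:2]/q[2]; u=u*(1+f["k1"]*(u@u)); return u*[f["fx"],f["fy"]]+[f["cx"],f["cy"]]
def wrist(n=None):
    s=read_state(); f=grab_frame("wrist"); f["s"]=s
    if n: cv2.imwrite(n,f["img"])
    return f
E
python3 - <<'E'
from h import *
import pickle
F={n:grab_frame(n) for n in("top","side")}
pickle.dump(F,open("F.pkl","wb"))
for n in F: r,c=cam(F[n]);print(n,c.round(3))
T,S=F["top"],F["side"]
def crop(f,x,y,w,h,k): return cv2.resize(f["img"][y:y+h,x:x+w],None,fx=k,fy=k,interpolation=cv2.INTER_CUBIC)
a=crop(T,125,170,65,65,6)[:300];b=crop(T,220,165,65,65,6)[:300]
c=crop(S,190,120,65,80,6)[:, :390];d=crop(S,225,180,80,75,5)[:, :400]
im=np.zeros((600,800,3),np.uint8)
im[:300,:390]=a;im[:300,400:790]=b
c=crop(S,190,115,65,85,3.5);im[300:300+c.shape[0],:c.shape[1]]=c
d=crop(S,225,180,80,75,4);im[300:600,400:720]=d
cv2.imwrite("pics/crops.png",im)
print("ring",onz(T,(343.5,196),.048),onz(S,(332,288),.048))
print("lid",onz(T,(257,201),.086),onz(S,(265,212),.086))
for n,p,q in(("pot",(211,155),(283,178)),("glue",(282,136),(338,200)),("tin",(346,156),(379,272))): print(n,tri([(T,p),(S,q)]))
E
```

```text
top [0.344 0.1   0.966]
side [ 0.189 -0.491  0.666]
ring [ 0.54199158 -0.15984014  0.048     ] [ 0.53943223 -0.17061432  0.048     ]
lid [0.51958133 0.07205363 0.086     ] [0.52359198 0.05959969 0.086     ]
pot (array([0.66116608, 0.19513423, 0.04372483]), [np.float64(5.0), np.float64(5.0)])
glue (array([0.69818813, 0.00455041, 0.08298279]), [np.float64(1.1), np.float64(1.1)])
tin (array([ 0.66287135, -0.18014667,  0.02641443]), [np.float64(1.7), np.float64(1.7)])
```

View pics/crops.png

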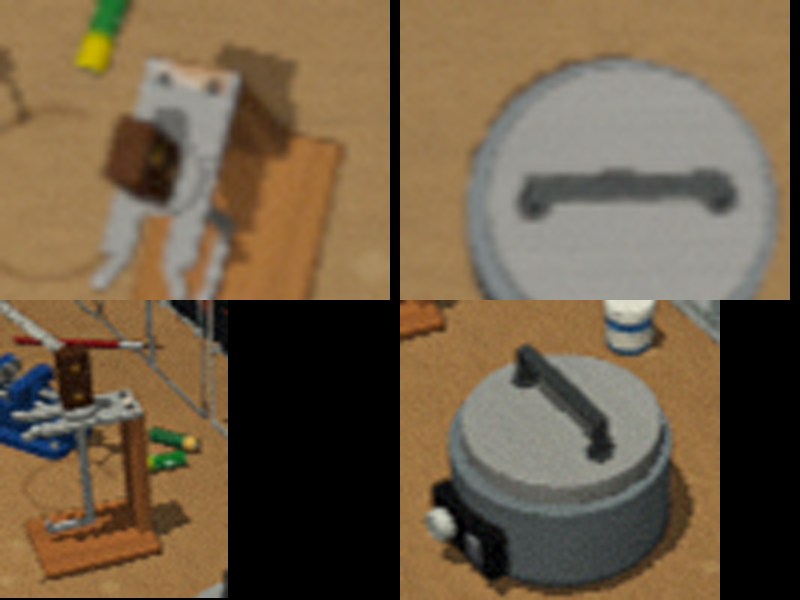

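The crops show the lifter handle with its top near top-view pixel (146.7,195). The fork points down-image, towards the robot. The strap is roughly parallel to world y, from about (240.5,196) to (276,196).

```bash
python3 - <<'E'
from h import *
import pickle
F=pickle.load(open("F.pkl","rb"));T,S=F["top"],F["side"]
print("handle top",tri([(T,(146.3,195)),(S,(210.6,129.5))]))
c=lambda x,y:(125+x/6,170+y/6); d=lambda x,y:(190+x/3.5,115+(y-300)/3.5)
print("handle top",onz(T,(146.3,195),.186),"forkends",onz(T,c(152,60),.13),onz(T,c(240,70),.13),onz(T,c(100,285),.13),onz(T,c(180,295),.13))
print("base right edge",onz(T,c(340,145),.01),onz(T,c(315,300),.01))
print("fork back tri",tri([(T,c(240,70)),(S,d(143,410))]))
a,b=onz(T,(240,196.3),.113),onz(T,(276,196.3),.113);print("strap",a,b,np.linalg.norm(a-b))
e=lambda x,y:(225+(x-400)/4,180+(y-300)/4)
print("strap side",onz(S,e(524,348),.113),onz(S,e(604,430),.113))
E
```

```text
handle top (array([0.51552924, 0.32664922, 0.18235545]), [np.float64(2.7), np.float64(2.7)])
handle top [0.51211753 0.3263544  0.186     ] forkends [0.56192238 0.33515117 0.13      ] [0.55788562 0.29886564 0.13      ] [0.46893906 0.35010428 0.13      ] [0.46509814 0.31782352 0.13      ]
base right edge [0.55300535 0.27901908 0.01      ] [0.48057188 0.28724284 0.01      ]
fork back tri (array([0.55941681, 0.29854229, 0.12956565]), [np.float64(1.5), np.float64(1.5)])
strap [0.52582593 0.11499208 0.113     ] [0.52630295 0.02586106 0.113     ] 0.08913230002369008
strap side [0.52744724 0.10642713 0.113     ] [0.52798157 0.01939194 0.113     ]
```

```bash
python3 -m creep '85 -0.35 -0.14 0 0 0 0;85 -0.35 -0.14 0 0 0 0;85 -0.35 -0.14 0 0 0 0;85 -0.35 -0.14 0 0 0 0;85 -0.35 -0.14 0 0 0 0;85 -0.35 -0.14 0 0 0 0;85 -0.35 -0.14 0 0 0 0;85 -0.35 -0.14 0 0 0 0'; python3 -m creep '85 -0.35 -0.14 0 0 0 0;85 -0.35 -0.14 0 0 0 0;85 0 0 0 0 0 -1;85 0 0 0 0 0 -1;85 0 0 0 0 0 0;85 0 0 0 0 0 0'
python3 - <<'E'
from h import *
import pickle
f=wrist("pics/w1.png");s=f["s"];print(s["tcp_pos"],s["eef_rot"],s["joints"],s["ft_force"])
pickle.dump(f,open("w1.pkl","wb"))
E
```

```text
t: 0.92
tcp_pos: [0.4476, 0.3756, 0.4048]
eef_rot: [3.141, 0.0, 2.772]
ft_force: [0.2, 0.8, -0.4]
grip_width: 0.997
finger_force: 0.0
t: 1.42
tcp_pos: [0.5016, 0.3257, 0.4046]
eef_rot: [3.141, -0.0, 2.978]
ft_force: [-1.0, -1.3, -0.2]
grip_width: 0.997
finger_force: 0.0
[0.50155929 0.32571556 0.40459345] [ 3.14144055e+00 -4.28285889e-04  2.97812057e+00] [-0.72610768  0.38988991  0.08511104  1.64635226 -0.03659774  1.10707663
  0.77634872] [-0.97793647 -1.34864678 -0.24572411]
```

View pics/w1.png

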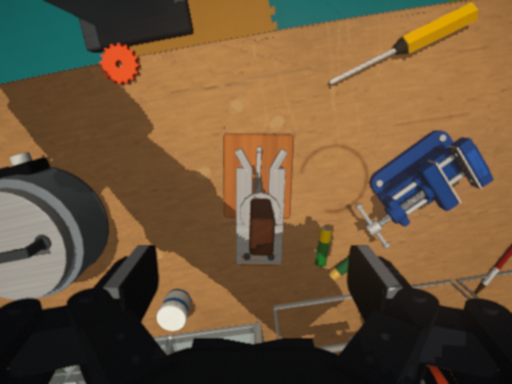

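The wrist view shows the rack axis almost vertical in the image. The fork runs from x = 238 to 282 and the brown handle is at about (262,225).

```bash
python3 - <<'E'
from h import *
import pickle
f=pickle.load(open("w1.pkl","rb"));im=f["img"]
hsv=cv2.cvtColor(im,cv2.COLOR_BGR2HSV)
sub=im[190:262,245:280].astype(int)
m=((hsv[...,2]<110)&(im[...,2].astype(int)-im[...,0]>22))[190:262,245:280].astype(np.uint8)
n,l,st,ce=cv2.connectedComponentsWithStats(m);i=1+st[1:,4].argmax();print(st[i]+[245,190,0,0,0])
for y in range(195,262,4): xs=np.where(l[y-190]==i)[0]; print(y,(xs.min()+245,xs.max()+245) if len(xs) else None, hsv[y,262].tolist())
for p,z in(((238,263),.13),((282,263),.13),((242,153),.13),((281,153),.13),((223,134),.01),((294,134),.01)):print(p,onz(f,p,z).round(4))
E
```

```text
[ 249  198   26   58 1269]
195 None [19, 28, 175]
199 (np.int64(252), np.int64(267)) [13, 85, 72]
203 (np.int64(251), np.int64(269)) [11, 140, 53]
207 (np.int64(251), np.int64(270)) [11, 137, 52]
211 (np.int64(251), np.int64(271)) [11, 140, 53]
215 (np.int64(250), np.int64(272)) [11, 145, 51]
219 (np.int64(250), np.int64(273)) [11, 161, 68]
223 (np.int64(250), np.int64(274)) [10, 168, 85]
227 (np.int64(250), np.int64(273)) [10, 168, 82]
231 (np.int64(250), np.int64(273)) [11, 171, 85]
235 (np.int64(250), np.int64(273)) [11, 169, 83]
239 (np.int64(250), np.int64(273)) [10, 175, 80]
243 (np.int64(250), np.int64(272)) [11, 172, 71]
247 (np.int64(250), np.int64(272)) [11, 156, 49]
251 (np.int64(251), np.int64(271)) [11, 159, 53]
255 (np.int64(253), np.int64(266)) [13, 91, 73]
259 None [15, 50, 103]
(238, 263) [0.5574 0.3044 0.13  ]
(282, 263) [0.5634 0.3407 0.13  ]
(242, 153) [0.4672 0.3235 0.13  ]
(281, 153) [0.472  0.3527 0.13  ]
(223, 134) [0.4591 0.2995 0.01  ]
(294, 134) [0.472  0.3776 0.01  ]
```

```bash
python3 - <<'E'
from h import *
import pickle
f=pickle.load(open("w1.pkl","rb"));F=pickle.load(open("F.pkl","rb"))
p=(261.8,236)
print(onz(f,p,.186),tri([(f,p),(F["side"],(210.6,129.5))]),tri([(f,p),(F["top"],(146.3,195)),(F["side"],(210.6,129.5))]))
t=tri([(f,p),(F["side"],(210.6,129.5))])[0]; t=onz(f,p,.186)
s=read_state();r=R.from_euler("xyz",s["eef_rot"]).as_matrix()
print("shift tool mm", r.T@(t-[0,0,.021]-np.array(s["tcp_pos"])-r@[0,0,.155])*1e3)
E
```

```text
[0.51297785 0.32993275 0.186     ] (array([0.51764379, 0.3294027 , 0.17992573]), [np.float64(2.0), np.float64(2.0)]) (array([0.51594102, 0.32860026, 0.18046686]), [np.float64(1.3), np.float64(2.6), np.float64(3.2)])
shift tool mm [-10.8804209    5.76216276  84.65370597]
```

```bash
python3 -m creep '85 -0.11 0.055 0 0 0 0;85 0 0 0.3 0 0 0;85 0 0 0.3 0 0 0;85 0 0 0.24 0 0 0;85 0 0 0 0 0 0;0 0 0 0 0 0 0;0 0 0 0 0 0 0;0 0 0 0 0 0 0'; python3 -m creep '0 0 0 0 0 0 0;0 0 0 0 0 0 0;0 0 0 0 0 0 0;0 0 0 0 0 0 0'
```

```text
t: 2.13
tcp_pos: [0.5139, 0.3299, 0.3227]
eef_rot: [3.139, 0.002, 2.981]
ft_force: [0.6, 1.0, 0.8]
grip_width: 0.599
finger_force: 0.0
t: 2.47
tcp_pos: [0.5136, 0.3295, 0.3218]
eef_rot: [3.14, 0.001, 2.981]
ft_force: [-0.8, -1.4, 5.8]
grip_width: 0.182
finger_force: 59.2
```

```bash
python3 -m creep '0 0 0 -0.06 0 0 0;0 0 0 -0.06 0 0 0;0 0 0 0 0 0 0'; python3 -m creep '0 0.2 0 0 0 0 0;0 0.25 0 0 0 0 0;0 0.25 0 0 0 0 0;0 0.2 0 0 0 0 0;0 0 0 -0.3 0 0 0;0 0 0 -0.35 0 0 0;0 0 0 -0.35 0 0 0;0 0 0 0 0 0 0';python3 -m creep '0 0 0 0 0 0 0;0 0 0 0 0 0 0'
python3 - <<'E'
from h import *
f=wrist("pics/w2.png");s=f["s"];print(s["tcp_pos"],s["eef_rot"])
import pickle;pickle.dump(f,open("w2.pkl","wb"))
E
```

```text
t: 2.72
tcp_pos: [0.5137, 0.3295, 0.3341]
eef_rot: [3.14, 0.001, 2.981]
ft_force: [-0.7, -0.7, -0.6]
grip_width: 0.18
finger_force: 58.5
t: 3.38
tcp_pos: [0.4256, 0.3446, 0.4396]
eef_rot: [3.133, 0.006, 2.981]
ft_force: [0.7, 0.9, -0.3]
grip_width: 0.179
finger_force: 59.0
t: 3.55
tcp_pos: [0.4243, 0.3435, 0.4323]
eef_rot: [-3.141, -0.0, 2.981]
ft_force: [-0.7, -0.2, -1.6]
grip_width: 0.183
finger_force: 59.0
[0.42430884 0.34351641 0.43226597] [-3.14132512e+00 -2.78828791e-04  2.98108817e+00]
```

View pics/w2.png

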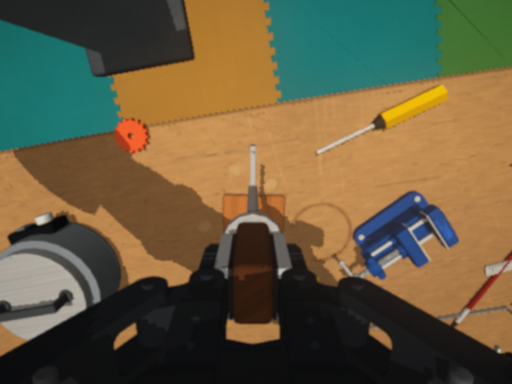

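```bash
python3 -m creep '0 0 0 -0.3 0 0 0;0 -0.25 -0.31 0 0 0 0;0 -0.25 -0.31 0 0 0 0;0 -0.25 -0.31 0 0 0 0;0 -0.25 -0.31 0 0 0 0;0 -0.25 -0.31 0 0 0 0;0 -0.25 -0.31 0 0 0 0;0 -0.25 -0.31 0 0 0 0'; python3 -m creep '0 -0.25 -0.31 0 0 0 0;0 0 0 0 0 0 -0.76;0 0 0 0 0 0 -0.76;0 0 0 0 0 0 0;0 0 0 0 0 0 0;0 0 0 0 0 0 0'
python3 - <<'E'
from h import *
import pickle
f=pickle.load(open("w2.pkl","rb"));s=f["s"]
tl=lambda f,X:proj(f,R.from_euler("xyz",f["s"]["eef_rot"]).apply(X)+f["s"]["tcp_pos"])
print("tip nominal",tl(f,[.038,0,.2898]),"toe root",tl(f,[.004,0,.2958]))
f=wrist("pics/w3.png");s=f["s"];print(s["tcp_pos"],s["eef_rot"],s["joints"],tl(f,[.038,0,.2898]))
pickle.dump(f,open("w3.pkl","wb"))
pickle.dump((grab_frame("top"),grab_frame("side")),open("TS3.pkl","wb"))
E
```

```text
t: 4.27
tcp_pos: [0.5629, 0.0997, 0.4611]
eef_rot: [-3.14, -0.002, 2.981]
ft_force: [0.7, 0.8, -1.1]
grip_width: 0.178
finger_force: 59.0
t: 4.77
tcp_pos: [0.5821, 0.0674, 0.4618]
eef_rot: [-3.141, -0.002, 3.139]
ft_force: [0.4, 0.4, -1.6]
grip_width: 0.182
finger_force: 59.1
tip nominal [252.36562032 144.5809564 ] toe root [252.36601088 184.11091948]
[0.58211307 0.0674146  0.46183093] [-3.14142860e+00 -1.53763458e-03  3.13854652e+00] [-0.3563829   0.32940145  0.2049135   1.59836102 -0.07017859  1.22258615
  1.42962906] [252.27311151 144.55812765]
```

View pics/w3.png

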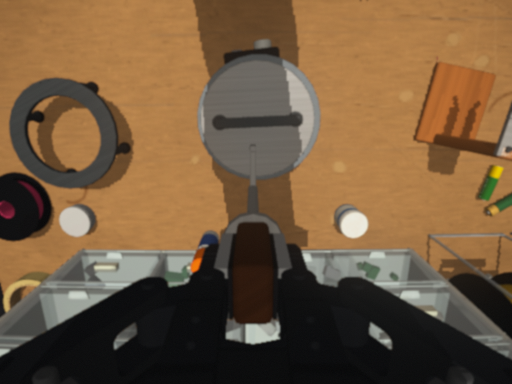

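The wrist view shows the toe tip at (253,147), the strap from (216,123) to (302,120), the lid disc around (259,116) and the ring around (64,133).

```bash
python3 - <<'E'
from h import *
import pickle
f=pickle.load(open("w3.pkl","rb"));im=f["img"];T,S=pickle.load(open("TS3.pkl","rb"))
g=im.max(axis=2).astype(int)
m=np.zeros(g.shape,np.uint8);m[105:133,212:308]=(g[105:133,212:308]<75)
n,l,st,ce=cv2.connectedComponentsWithStats(m);i=1+st[1:,4].argmax();print("strap",st[i],ce[i])
c,_=cv2.findContours((l==i).astype(np.uint8),0,1);bx=cv2.minAreaRect(c[0]);print(bx);bp=cv2.boxPoints(bx)
e=sorted(bp.tolist());A=np.mean(e[:2],0);B=np.mean(e[2:],0)
wa,wb=onz(f,A,.113),onz(f,B,.113);print("strap world",wa,wb,np.linalg.norm(wa-wb),(wa+wb)/2,"yaw",np.arctan2(-(wb-wa)[0],(wb-wa)[1]))
# ring: dark pixels
def ring(f,box,ppp,th):
    x0,y0,x1,y1=box;im=f["img"];h=cv2.cvtColor(im,cv2.COLOR_BGR2HSV)
    m=np.zeros(h.shape[:2],np.uint8);m[y0:y1,x0:x1]=((h[...,2]<th)&(h[...,1]<90))[y0:y1,x0:x1]
    c,hi=cv2.findContours(m,cv2.RETR_CCOMP,cv2.CHAIN_APPROX_NONE)
    out=[]
    for k in np.argsort([-cv2.contourArea(q) for q in c])[:2]:
        P=np.array([onz(f,p,.048)[:2] for p in c[k][:,0]]);(cx,cy),r=None or cv2.minEnclosingCircle((P*1e3).astype(np.float32))
        M=np.c_[2*P,np.ones(len(P))];s=np.linalg.lstsq(M,(P**2).sum(1),rcond=None)[0];print(" ring circ",s[:2].round(4),np.sqrt(s[2]+s[:2]@s[:2]).round(4))
for nm,a in(("w",(f,(5,70,125,192),100)),("top",(T,(312,165,375,225),100)),("side",(S,(292,255,370,320),100))):print(nm);ring(*a)
# lid disc: light gray in wrist
h=cv2.cvtColor(im,cv2.COLOR_BGR2HSV)
print([h[y,280].tolist() for y in range(50,185,6)])
E
```

```text
strap [213 114  88  16 936] [255.53952991 121.30769231]
((256.4998779296875, 121.49305725097656), (14.054200172424316, 87.08882141113281), 89.20427703857422)
strap world [0.528745   0.02946236 0.113     ] [0.52781377 0.11358405 0.113     ] 0.08412684051220118 [0.52827939 0.07152321 0.113     ] yaw 0.011069597136319867
wTraceback (most recent call last):
  File "<stdin>", line 19, in <module>
TypeError: ring() missing 1 required positional argument: 'th'
```

```bash
python3 - <<'E'
from h import *
import pickle
f=pickle.load(open("w3.pkl","rb"));T,S=pickle.load(open("TS3.pkl","rb"))
def circ(P):
    for _ in range(4):
        M=np.c_[2*P,np.ones(len(P))];s=np.linalg.lstsq(M,(P**2).sum(1),rcond=None)[0];r=np.sqrt(s[2]+s[:2]@s[:2])
        d=abs(np.linalg.norm(P-s[:2],axis=1)-r);P=P[d<max(.004,1.5*np.median(d))]if 0 else P[d<=np.quantile(d,.85)]
    return s[:2].round(4),r.round(4)
def ring(f,box,th,z,light=False):
    x0,y0,x1,y1=box;h=cv2.cvtColor(f["img"],cv2.COLOR_BGR2HSV)
    q=(h[...,2]<th)&(h[...,1]<90) if not light else (h[...,2]>th)&(h[...,1]<45)
    m=np.zeros(q.shape,np.uint8);m[y0:y1,x0:x1]=q[y0:y1,x0:x1]
    c,_=cv2.findContours(m,cv2.RETR_CCOMP,cv2.CHAIN_APPROX_NONE)
    for k in np.argsort([-cv2.contourArea(q) for q in c])[:2]:
        print("  ",*circ(np.array([onz(f,p,z)[:2] for p in c[k][:,0]])))
for nm,ff,b in(("w",f,(5,70,125,192)),("top",T,(312,165,375,225)),("side",S,(292,255,370,320))):print(nm);ring(ff,b,100,.048)
h=cv2.cvtColor(f["img"],cv2.COLOR_BGR2HSV)
print([h[y,280].tolist() for y in range(50,185,6)])
E
```

```text
w
   [ 0.5448 -0.1586] 0.0647
   [ 0.5449 -0.1579] 0.0459
top
   [ 0.4862 -0.1598] 0.0729
   [ 0.4728 -0.2112] 0.0115
side
   [ 0.5435 -0.1637] 0.0652
   [ 0.5441 -0.1638] 0.0457
[[15, 143, 98], [14, 133, 96], [30, 6, 81], [19, 26, 109], [19, 26, 109], [18, 28, 109], [18, 24, 108], [19, 26, 109], [19, 26, 109], [19, 26, 107], [19, 26, 107], [15, 24, 63], [18, 24, 53], [18, 24, 107], [16, 27, 105], [19, 26, 106], [16, 26, 106], [18, 29, 106], [18, 31, 108], [15, 29, 105], [18, 27, 95], [14, 117, 100], [15, 145, 107]]
```

```bash
python3 -m creep '0 0 0.155 0 0 0 0;0 0 0.155 0 0 0 0;0 0 0 0.25 0 0 0;0 0 0 0.2 0 0 0;0 0 0 0.15 0 0 0;0 0 0 0 0 0 0;0 0 0 0 0 0 0;0 0 0 0 0 0 0'; for i in 1; do python3 -m creep '0 0 0 0.02 0 0 0;0 0 0 0 0 0 0;0 0 0 0 0 0 0'; done; python3 -m creep '0 0 0 0.02 0 0 0;0 0 0 0 0 0 0;0 0 0 0 0 0 0'; python3 -m creep '0 0 0 0.02 0 0 0;0 0 0 0 0 0 0;0 0 0 0 0 0 0'; python3 - <<'E'
from h import *
import pickle
pickle.dump((wrist(),grab_frame("top"),grab_frame("side")),open("TS4.pkl","wb"))
S=grab_frame("side")["img"];cv2.imwrite("pics/s4.png",cv2.resize(S[120:270,190:340],None,fx=4,fy=4,interpolation=2))
E
```

```text
t: 5.58
tcp_pos: [0.5827, 0.0981, 0.4038]
eef_rot: [3.141, 0.001, 3.14]
ft_force: [0.2, -0.1, -0.1]
grip_width: 0.187
finger_force: 59.0
t: 5.83
tcp_pos: [0.5825, 0.098, 0.4014]
eef_rot: [3.141, 0.001, 3.14]
ft_force: [-0.4, 1.2, -0.2]
grip_width: 0.182
finger_force: 59.0
t: 6.08
tcp_pos: [0.5823, 0.0979, 0.3987]
eef_rot: [3.142, -0.0, 3.14]
ft_force: [-0.8, -0.2, -0.7]
grip_width: 0.181
finger_force: 59.0
t: 6.33
tcp_pos: [0.5823, 0.098, 0.3965]
eef_rot: [-3.142, -0.0, 3.14]
ft_force: [-0.0, 0.6, -1.3]
grip_width: 0.183
finger_force: 59.0
```

View pics/s4.png

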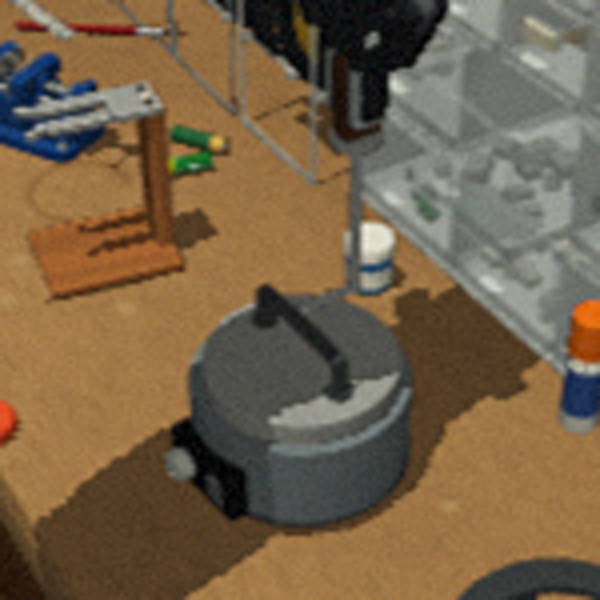

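The side crop shows the toe just over the lid's far edge, with the shaft foot at (355,292). It points at the strap near the strap's far end, as planned. I'll lower a little more and then slide under.

```bash
python3 -m creep '0 0 0 0.02 0 0 0;0 0 0 0 0 0 0;0 0 0 0 0 0 0'; python3 -m creep '0 0 0 0.015 0 0 0;0 0 0 0 0 0 0;0 0 0 0 0 0 0';python3 -m creep '0 0.05 0 0 0 0 0;0 0.05 0 0 0 0 0;0 0 0 0 0 0 0';python3 -m creep '0 0.05 0 0 0 0 0;0 0.05 0 0 0 0 0;0 0 0 0 0 0 0';python3 -m creep '0 0.05 0 0 0 0 0;0 0.05 0 0 0 0 0;0 0.05 0 0 0 0 0;0 0 0 0 0 0 0;0 0 0 0 0 0 0'
cat > ft.py <<'E'
from h import *
Z=[];P=[]
for _ in range(6):
    grab_frame("wrist"); s=read_state(); Z.append(s["ft_force"]);P.append(np.r_[s["tcp_pos"],s["wrist_torque"]])
print("F",np.mean(Z,0).round(2),"sd",np.std(Z,0).round(2),"pos/torque",np.mean(P,0).round(4))
E
python3 ft.py
```

```text
t: 6.78
tcp_pos: [0.5823, 0.098, 0.3945]
eef_rot: [-3.142, -0.0, 3.14]
ft_force: [0.3, -0.2, -1.8]
grip_width: 0.179
finger_force: 59.0
t: 7.03
tcp_pos: [0.5824, 0.098, 0.3931]
eef_rot: [-3.142, -0.0, 3.14]
ft_force: [0.0, 0.1, -1.1]
grip_width: 0.18
finger_force: 59.0
t: 7.28
tcp_pos: [0.5713, 0.098, 0.3932]
eef_rot: [3.141, -0.001, 3.14]
ft_force: [0.4, 0.1, -0.7]
grip_width: 0.179
finger_force: 59.0
t: 7.53
tcp_pos: [0.5614, 0.098, 0.3933]
eef_rot: [3.141, -0.001, 3.141]
ft_force: [0.6, 0.3, -1.6]
grip_width: 0.181
finger_force: 59.0
t: 7.95
tcp_pos: [0.5471, 0.098, 0.3934]
eef_rot: [3.141, 0.0, 3.141]
ft_force: [0.1, 0.0, -1.1]
grip_width: 0.179
finger_force: 59.0
F [ 0.06 -0.22 -1.2 ] sd [0.53 0.57 0.35] pos/torque [ 0.5475  0.098   0.3933 -0.0006  0.0066 -0.0073]
```

```bash
python3 -m creep '0 0 0 -0.04 0 0 0;0 0 0 -0.04 0 0 0;0 0 0 0 0 0 0;0 0 0 0 0 0 0'; python3 -m creep '0 0 0 -0.01 0 0 0;0 0 0 0 0 0 0;0 0 0 0 0 0 0'; python3 -m creep '0 0 0 -0.01 0 0 0;0 0 0 0 0 0 0;0 0 0 0 0 0 0'; python3 -m creep '0 0 0 -0.01 0 0 0;0 0 0 0 0 0 0;0 0 0 0 0 0 0';python3 ft.py
```

```text
t: 8.58
tcp_pos: [0.5475, 0.098, 0.4017]
eef_rot: [3.141, 0.001, 3.14]
ft_force: [0.8, -0.3, -1.4]
grip_width: 0.18
finger_force: 59.0
t: 8.83
tcp_pos: [0.5474, 0.098, 0.4022]
eef_rot: [-3.142, -0.0, 3.14]
ft_force: [0.4, -0.6, -1.4]
grip_width: 0.177
finger_force: 59.0
t: 9.08
tcp_pos: [0.5474, 0.098, 0.4032]
eef_rot: [3.142, 0.0, 3.14]
ft_force: [-0.2, 0.4, -1.7]
grip_width: 0.176
finger_force: 59.0
t: 9.33
tcp_pos: [0.5472, 0.098, 0.4038]
eef_rot: [-3.141, -0.001, 3.14]
ft_force: [-0.2, 0.5, -4.6]
grip_width: 0.179
finger_force: 58.5
F [ 0.13 -0.15 -5.67] sd [0.43 0.34 0.95] pos/torque [ 0.5472  0.098   0.4039  0.0086 -0.0509 -0.0168]
```

```bash
sed -i 's/range(6)/range(16)/' ft.py; python3 -m creep '0 0 0 -0.01 0 0 0;0 0 0 0 0 0 0;0 0 0 0 0 0 0;0 0 0 0 0 0 0';python3 ft.py
```

```text
t: 9.97
tcp_pos: [0.5473, 0.098, 0.4052]
eef_rot: [3.142, -0.0, 3.14]
ft_force: [-0.0, -0.3, -5.5]
grip_width: 0.182
finger_force: 58.5
F [ 0.26  0.01 -6.02] sd [0.44 0.46 0.38] pos/torque [ 0.5474  0.098   0.4052 -0.0057 -0.0815 -0.0112]
```

```bash
python3 -m creep '0 0 0 0.03 0 0 0;0 0 0 0.02 0 0 0;0 0 -0.11 0 0 0 0;0 0 -0.11 0 0 0 0;0 0 0 0 0 0 0;0 0 0 0 0 0 0;0 0 0 0 0 0 0'; python3 ft.py; python3 -m creep '0 0 0 -0.02 0 0 0;0 0 0 -0.01 0 0 0;0 0 0 -0.01 0 0 0;0 0 0 -0.01 0 0 0;0 0 0 0 0 0 0;0 0 0 0 0 0 0'; python3 ft.py
```

```text
t: 11.35
tcp_pos: [0.5474, 0.0757, 0.4004]
eef_rot: [3.141, 0.0, 3.139]
ft_force: [0.1, 1.2, -0.8]
grip_width: 0.184
finger_force: 59.2
F [ 0.08  0.06 -1.03] sd [0.53 0.49 0.37] pos/torque [ 0.5474  0.0762  0.4002 -0.0054 -0.0107  0.005 ]
t: 12.65
tcp_pos: [0.5472, 0.0761, 0.405]
eef_rot: [-3.142, -0.0, 3.14]
ft_force: [-1.2, 1.1, -5.1]
grip_width: 0.183
finger_force: 58.6
F [ 0.01  0.63 -5.11] sd [0.4  0.45 0.51] pos/torque [ 0.5473  0.076   0.4051  0.2145 -0.0798 -0.0018]
```

```bash
cat > tilt.py <<'E'
from h import *
import sys
f=wrist();im=f["img"];s=f["s"]
tl=lambda X:proj(f,R.from_euler("xyz",s["eef_rot"]).apply(X)+s["tcp_pos"])
c=tl([.0185,0,.293]);x0,y0=int(c[0]),int(c[1])
g=im.max(axis=2);cv2.imwrite(sys.argv[1],cv2.resize(im[max(0,y0-110):y0+90,max(0,x0-130):x0+130],None,fx=3,fy=3,interpolation=2))
print("toe px",c.round(1),s["tcp_pos"].round(4) if hasattr(s["tcp_pos"],"round") else s["tcp_pos"])
E
python3 -m creep '0 0 0 0.03 0 0 0;0 0 0 0.02 0 0 0;0 0 0.075 0 0 0 0;0 0 0.075 0 0 0 0;0 0 0 0 0 0 0;0 0 0 0 0 0 0'; python3 -m creep '0 0 0 -0.02 0 0 0;0 0 0 -0.01 0 0 0;0 0 0 -0.01 0 0 0;0 0 0 -0.01 0 0 0;0 0 0 -0.01 0 0 0;0 0 0 -0.01 0 0 0;0 0 0 0 0 0 0;0 0 0 0 0 0 0'; python3 ft.py; python3 tilt.py pics/t1.png
```

```text
t: 13.95
tcp_pos: [0.5474, 0.0921, 0.4004]
eef_rot: [3.141, 0.0, -3.141]
ft_force: [0.5, 0.2, -0.8]
grip_width: 0.181
finger_force: 59.2
t: 14.62
tcp_pos: [0.5473, 0.0909, 0.4071]
eef_rot: [-3.142, -0.0, 3.14]
ft_force: [-0.2, 0.3, -6.8]
grip_width: 0.181
finger_force: 58.5
F [ 0.15 -0.2  -6.33] sd [0.33 0.4  0.47] pos/torque [ 0.5474  0.091   0.4072 -0.0128 -0.0947 -0.0044]
toe px [252.3 167.8] [0.5474 0.091  0.4072]
```

View pics/t1.png

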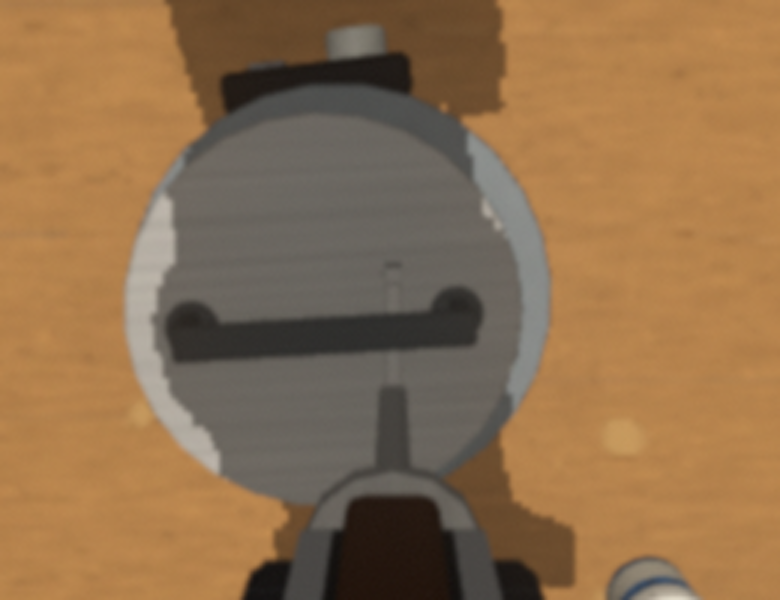

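```bash
cat > st.py <<'E'
from h import *
import pickle
def strap(S,dx=0,dy=0):
    im=S["img"];g=im.max(axis=2)
    x0,y0,x1,y1=248+dx,184+dy,285+dx,224+dy
    sub=cv2.resize(g[y0:y1,x0:x1],None,fx=4,fy=4,interpolation=2)
    m=(sub<62).astype(np.uint8);n,l,st,ce=cv2.connectedComponentsWithStats(m);i=1+st[1:,4].argmax()
    p=np.argwhere(l==i)[:,::-1].astype(np.float32)/4+[x0,y0]
    v=cv2.fitLine(p.astype(np.float32),cv2.DIST_HUBER,0,.01,.01).ravel();q=(p-p.mean(0))@v[:2]
    return st[i].tolist(),p.mean(0).round(1),np.degrees(np.arctan2(v[1],v[0])).round(2),np.ptp(q).round(1)
if __name__=="__main__":
    import sys
    S0=pickle.load(open("TS4.pkl","rb"))[2];print(strap(S0))
    S=grab_frame("side");print(strap(S))
    cv2.imwrite(sys.argv[1],cv2.resize(np.hstack([S0["img"][175:260,230:305],S["img"][175:260,230:305]]),None,fx=5,fy=5,interpolation=2))
    # expected image angle change per degree lid tilt
    for a in(-3,0,3):
        h=np.radians(a);c=np.array([.528,.07,.113]);d=np.array([0,np.cos(h),np.sin(h)])*.042
        v=proj(S,c-d)-proj(S,c+d);print(a,np.degrees(np.arctan2(v[1],v[0])))
E
python3 -m creep '0 0 0 -0.01 0 0 0;0 0 0 -0.01 0 0 0;0 0 0 -0.01 0 0 0;0 0 0 0 0 0 0;0 0 0 0 0 0 0;0 0 0 0 0 0 0'; python3 st.py pics/s5.png
```

```text
t: 15.97
tcp_pos: [0.5474, 0.0911, 0.4102]
eef_rot: [3.142, 0.0, 3.14]
ft_force: [-0.8, 0.4, -6.5]
grip_width: 0.183
finger_force: 58.5
([19, 30, 100, 113, 3099], array([265.9, 204.2]), np.float32(46.15), np.float64(34.6))
([26, 23, 101, 111, 2924], array([268.7, 203.3]), np.float32(47.6), np.float64(35.1))
-3 43.92863283555642
0 46.085892363292615
3 48.08274094347144
```

View pics/s5.png

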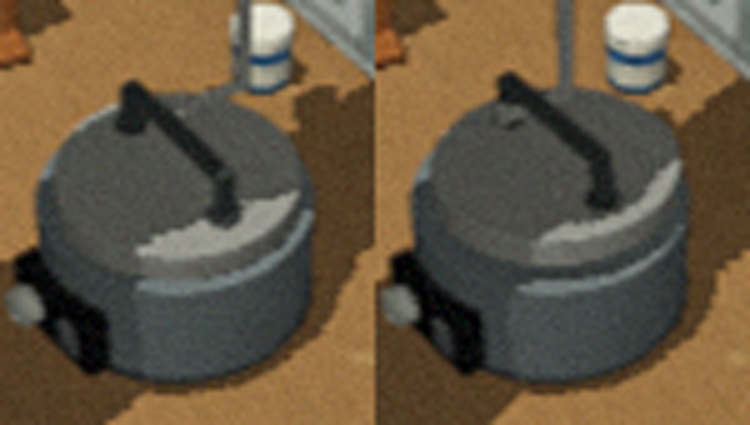

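```bash
python3 - <<'E'
from h import *
S=grab_frame("side");f=wrist();im=f["img"];g=im.max(axis=2)
m=np.zeros(g.shape,np.uint8);m[135:200,150:300]=(g<50)[135:200,150:300]
n,l,st,ce=cv2.connectedComponentsWithStats(m)
i=1+st[1:,4].argmax();c,_=cv2.findContours((l==i).astype(np.uint8),0,1);b=cv2.minAreaRect(c[0]);print(st[i],b)
e=sorted(cv2.boxPoints(b).tolist())
if b[1][0]>b[1][1] or 1:
    A,B=np.mean(e[:2],0),np.mean(e[2:],0);wa,wb=onz(f,A,.119),onz(f,B,.119);print(wa,wb,np.linalg.norm(wb-wa),"yaw",np.arctan2(-(wb-wa)[0],(wb-wa)[1]))
for y in(0,.011,.05):
  for a in(0,2):
    h=np.radians(a);c=np.array([.528,.07,.119]);d=np.array([-np.sin(y),np.cos(y)*np.cos(h),np.sin(h)])*.042
    v=proj(S,c-d)-proj(S,c+d);print(y,a,np.degrees(np.arctan2(v[1],v[0])).round(2))
E
```

```text
[197 155  84  20 692] ((238.71878051757812, 167.43185424804688), (14.827947616577148, 83.86027526855469), 81.31365203857422)
[0.53340187 0.04566576 0.119     ] [0.52294878 0.11377752 0.119     ] 0.0689092085791005 yaw 0.15228157649390966
0 0 45.9
0 2 47.26
0.011 0 45.19
0.011 2 46.56
0.05 0 42.74
0.05 2 44.15
```

```bash
cat > ends.py <<'E'
from h import *
import pickle
def side_ends(S):
    g=S["img"].max(axis=2);x0,y0,x1,y1=248,182,285,224
    sub=cv2.resize(g[y0:y1,x0:x1],None,fx=4,fy=4,interpolation=2);m=(sub<62).astype(np.uint8)
    m=cv2.morphologyEx(m,cv2.MORPH_OPEN,np.ones((5,5)))
    n,l,st,ce=cv2.connectedComponentsWithStats(m);i=1+st[1:,4].argmax()
    p=np.argwhere(l==i)[:,::-1]/4+[x0,y0]
    # upper-left extreme and right-most extreme (strap top corners)
    far=p[(p@[.55,1.])<=(p@[.55,1.]).min()+1].mean(0); near=p[(p@[1.,-.35])>=(p@[1.,-.35]).max()-1].mean(0)
    return far,near
def wrist_strap(f,th):
    s=f["s"];c=proj(f,R.from_euler("xyz",s["eef_rot"]).apply([.0185,0,.293])+s["tcp_pos"]).astype(int)
    x0,y0=c[0]-90,c[1]-40
    g=cv2.resize(f["img"].max(axis=2)[y0:y0+60,x0:x0+130],None,fx=4,fy=4,interpolation=2)
    m=(g<th).astype(np.uint8);n,l,st,ce=cv2.connectedComponentsWithStats(m)
    for i in 1+np.argsort(-st[1:,4])[:3]: print("   comp",(st[i]/4).round(1)+np.array([x0,y0,0,0,0]))
    i=1+st[1:,4].argmax();c,_=cv2.findContours((l==i).astype(np.uint8),0,2)
    b=cv2.minAreaRect(c[0]);print("   rect",np.array(b[0])/4+[x0,y0],np.array(b[1])/4,b[2])
    # lower (near, +x) edge corners
    q=c[0][:,0]/4+[x0,y0]
    return q[(q@[-1,.8]).argmax()],q[(q@[1,.8]).argmax()]
if __name__=="__main__":
    W,T,S0=pickle.load(open("TS4.pkl","rb"))
    for f,S in((W,S0),(wrist(),grab_frame("side"))):
        far,near=side_ends(S);L,Rr=wrist_strap(f,62)
        print("side far,near",far,near,"wrist -y,+y",L,Rr)
        a,ea=tri([(f,Rr),(S,far)]);b,eb=tri([(f,L),(S,near)]);print("+y",a.round(4),ea,"-y",b.round(4),eb,"len",np.linalg.norm(a-b).round(4),"tilt",np.degrees(np.arctan2(a[2]-b[2],.084)).round(2))
E
python3 ends.py
```

```text
comp [ 171.   127.   104.5    7.2 1674. ]
   rect [223.125 130.5  ] [  7.   104.25] 90.0
side far,near [255.76282051 192.17307692] [276.65131579 210.72368421] wrist -y,+y [173.75 133.  ] [275.25 127.5 ]
+y [0.5315 0.1161 0.1041] [np.float64(0.6), np.float64(0.6)] -y [0.537  0.0337 0.1026] [np.float64(1.9), np.float64(1.9)] len 0.0825 tilt 0.99
   comp [ 177.5  153.5  104.5   24.  5276.2]
   rect [229.69334412 165.31771469] [ 18.78436852 104.52264404] 86.72016143798828
side far,near [256.02083333 190.55555556] [276.96153846 207.07307692] wrist -y,+y [180.25 176.25] [279.75 170.75]
+y [0.5325 0.1145 0.1099] [np.float64(0.3), np.float64(0.3)] -y [0.5368 0.0305 0.1164] [np.float64(0.9), np.float64(0.9)] len 0.0843 tilt -4.39
```

The strap ends put the -y end about 5° high, so the balance point lies further to +y. I'll lower and move 5 mm along +y.

```bash
sed -i 's/x0,y0=c\[0\]-90,c\[1\]-40/x0,y0=c[0]-100,c[1]-26/; s/y0:y0+60,x0:x0+130/y0:y0+45,x0:x0+145/' ends.py
python3 -m creep '0 0 0 0.03 0 0 0;0 0 0 0.03 0 0 0;0 0 0 0.04 0 0 0;0 0 0.05 0 0 0 0;0 0 0 0 0 0 0;0 0 0 0 0 0 0;0 0 0 0 0 0 0'; python3 ends.py; python3 -m creep '0 0 0 -0.02 0 0 0;0 0 0 -0.01 0 0 0;0 0 0 -0.01 0 0 0;0 0 0 -0.01 0 0 0;0 0 0 -0.01 0 0 0;0 0 0 -0.01 0 0 0;0 0 0 0 0 0 0;0 0 0 0 0 0 0'; python3 ends.py; python3 ft.py
```

```text
t: 16.8
tcp_pos: [0.5475, 0.0962, 0.4005]
eef_rot: [3.141, 0.001, 3.141]
ft_force: [0.0, 0.1, -0.6]
grip_width: 0.179
finger_force: 59.2
t: 17.57
tcp_pos: [0.5473, 0.096, 0.4071]
eef_rot: [-3.142, -0.0, 3.14]
ft_force: [-0.5, -0.7, -6.1]
grip_width: 0.185
finger_force: 58.6
F [-0.16 -0.09 -6.2 ] sd [0.49 0.34 0.46] pos/torque [ 0.5474  0.096   0.4072 -0.0091 -0.087   0.0045]Traceback (most recent call last):
  File "ends.py", line 26, in <module>
    far,near=side_ends(S);L,Rr=wrist_strap(f,62)
                               ~~~~~~~~~~~^^^^^^
  File "ends.py", line 18, in wrist_strap
    i=1+st[1:,4].argmax();c,_=cv2.findContours((l==i).astype(np.uint8),0,2)
        ~~~~~~~~~~~~~~~^^
ValueError: attempt to get argmax of an empty sequence
Traceback (most recent call last):
  File "ends.py", line 26, in <module>
    far,near=side_ends(S);L,Rr=wrist_strap(f,62)
                               ~~~~~~~~~~~^^^^^^
  File "ends.py", line 18, in wrist_strap
    i=1+st[1:,4].argmax();c,_=cv2.findContours((l==i).astype(np.uint8),0,2)
        ~~~~~~~~~~~~~~~^^
ValueError: attempt to get argmax of an empty sequence
```

```bash
cat > now.py <<'E'
from ends import *
import pickle
f=wrist();S=grab_frame("side");s=f["s"]
far,near=side_ends(S)
# side: upper-edge line of the strap, sampled between its ends
def lower_edge(f):
    z=s["tcp_pos"][2]-.293+.011
    P=lambda y:proj(f,[.533,y,z])
    g=f["img"].max(axis=2).astype(float);rows=[]
    for y in np.linspace(.042,.084,22):
        u,v=P(y);c=int(round(u));col=g[int(v)-5:int(v)+7,c];d=np.diff(col);k=d.argmax()
        if 0<k<len(d)-1:
            o=.5*(d[k-1]-d[k+1])/(d[k-1]-2*d[k]+d[k+1]);rows.append((c,int(v)-5+k+.5+o))
    rows=np.array(rows);p=np.polyfit(rows[:,0],rows[:,1],1);r=rows[:,1]-np.polyval(p,rows[:,0]);ok=abs(r)<1.5*np.median(abs(r))+.2;p=np.polyfit(rows[ok,0],rows[ok,1],1)
    return np.degrees(np.arctan(p[0])).round(2),np.std(r[ok]).round(2),ok.sum()
print("side far near",far.round(2),near.round(2),"ang",np.degrees(np.arctan2(*(near-far)[::-1])).round(2),"wrist slope",lower_edge(f))
E
python3 now.py;python3 - <<'E'
import pickle
exec(open("now.py").read().split("f=wrist()")[0])
E
python3 -m creep '0 0 0 -0.01 0 0 0;0 0 0 -0.01 0 0 0;0 0 0 0 0 0 0;0 0 0 0 0 0 0';python3 now.py
```

```text
side far near [256.25 190.9 ] [277.01 209.34] ang 41.6 wrist slope (np.float64(-2.25), np.float64(0.14), np.int64(22))
t: 18.9
tcp_pos: [0.5474, 0.096, 0.4093]
eef_rot: [3.141, 0.0, 3.14]
ft_force: [0.9, 0.6, -6.0]
grip_width: 0.178
finger_force: 58.6
side far near [256.05 190.3 ] [277.23 208.72] ang 41.02 wrist slope (np.float64(-2.04), np.float64(0.1), np.int64(22))
```

Both ends now rise together, so the lid hangs level. Lifting clear.

```bash
python3 -m creep '0 0 0 -0.02 0 0 0;0 0 0 -0.02 0 0 0;0 0 0 0 0 0 0;0 0 0 0 0 0 0';python3 now.py; python3 -m creep '0 0 0 -0.03 0 0 0;0 0 0 -0.04 0 0 0;0 0 0 -0.04 0 0 0;0 0 0 -0.04 0 0 0;0 0 0 -0.03 0 0 0;0 0 0 0 0 0 0;0 0 0 0 0 0 0;0 0 0 0 0 0 0';python3 now.py
python3 - <<'E'
from h import *
import pickle
f=wrist();S=grab_frame("side");T=grab_frame("top");pickle.dump((f,T,S),open("TS6.pkl","wb"));im=f["img"]
a=cv2.resize(im[60:300,100:400],(400,320),interpolation=2);b=cv2.resize(S["img"][165:265,215:315],(400,400),interpolation=2)
o=np.zeros((400,800,3),np.uint8);o[:320,:400]=a;o[:,400:]=b;cv2.imwrite("pics/lift.png",o)
E
```

```text
t: 19.33
tcp_pos: [0.5475, 0.096, 0.4134]
eef_rot: [3.141, 0.001, 3.14]
ft_force: [-0.4, 0.7, -7.2]
grip_width: 0.18
finger_force: 58.6
side far near [256.11 189.01] [277.25 207.71] ang 41.49 wrist slope (np.float64(-2.17), np.float64(0.12), np.int64(22))
t: 20.1
tcp_pos: [0.5473, 0.096, 0.4311]
eef_rot: [-3.142, -0.0, 3.14]
ft_force: [-0.7, -0.7, -5.8]
grip_width: 0.174
finger_force: 58.6
side far near [255.75 183.33] [277.22 201.56] ang 40.32 wrist slope (np.float64(-2.28), np.float64(0.1), np.int64(22))
```

View pics/lift.png

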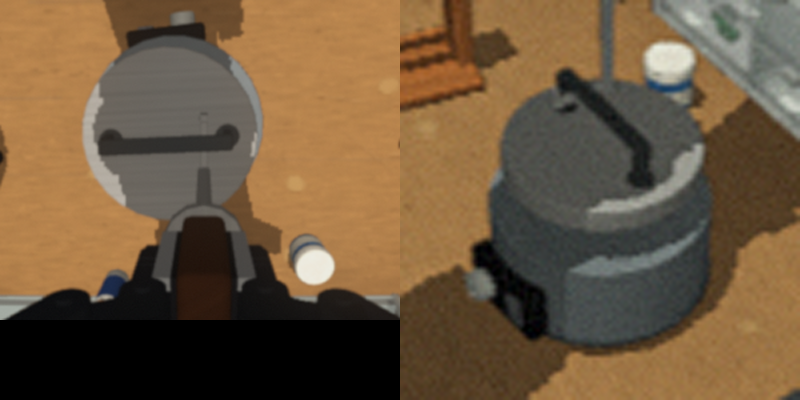

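The picture shows the lid hanging level, about 27 mm clear all round, with the toe under the strap near its +y end. Now I'll locate the strap in the hand and work out the shift to the stand.

```bash
python3 - <<'E'
from h import *
import pickle
f,T,S=pickle.load(open("TS6.pkl","rb"));s=f["s"]
z=s["tcp_pos"][2]-.3018+.006+.005
g=cv2.resize(f["img"].max(axis=2)[140:185,165:290],None,fx=4,fy=4,interpolation=2)
for th in(50,58,66):
    m=(g<th).astype(np.uint8);n,l,st,ce=cv2.connectedComponentsWithStats(m);i=1+st[1:,4].argmax()
    c,_=cv2.findContours((l==i).astype(np.uint8),0,2);e=sorted(cv2.boxPoints(cv2.minAreaRect(c[0])).tolist())
    A,B=np.mean(e[:2],0)/4+[165,140],np.mean(e[2:],0)/4+[165,140];a,b=onz(f,A,z),onz(f,B,z)
    print(th,A,B,a.round(4),b.round(4),np.linalg.norm(a-b).round(4),((a+b)/2).round(4),s["tcp_pos"].round(4))
# disc outline, light grey low saturation, at disc top height
zd=z-.027;h=cv2.cvtColor(f["img"],cv2.COLOR_BGR2HSV);print(z,zd)
E
```

```text
50 [196.86036015 169.81429768] [262.6023941  167.23618031] [0.5298 0.0505 0.1402] [0.5278 0.1044 0.1402] 0.054 [0.5288 0.0775 0.1402] [0.5473 0.096  0.431 ]
58 [174.46481228 167.43596649] [278.12773132 162.95484972] [0.5278 0.0322 0.1402] [0.5242 0.1171 0.1402] 0.085 [0.526  0.0746 0.1402] [0.5473 0.096  0.431 ]
66 [174.20893908 167.28914833] [278.6101532  162.82755041] [0.5277 0.032  0.1402] [0.5241 0.1175 0.1402] 0.0856 [0.5259 0.0747 0.1402] [0.5473 0.096  0.431 ]
0.14017722248888637 0.11317722248888637
```

```bash
python3 -m creep '0 0 -0.02 0 0 0 0;0 0 -0.04 0 0 0 0;0 0 -0.06 0 0 0 0;0 0 -0.08 0 0 0 0;0 -0.01 -0.1 0 0 0 0;0 -0.01 -0.1 0 0 0 0;0 -0.01 -0.1 0 0 0 0;0 -0.01 -0.1 0 0 0 0'; python3 -m creep '0 -0.01 -0.1 0 0 0 0;0 -0.01 -0.1 0 0 0 0;0 -0.01 -0.1 0 0 0 0;0 -0.01 -0.1 0 0 0 0;0 -0.01 -0.1 0 0 0 0;0 -0.01 -0.1 0 0 0 0;0 -0.01 -0.1 0 0 0 0;0 -0.01 -0.1 0 0 0 0'; python3 -m creep '0 -0.01 -0.1 0 0 0 0;0 -0.01 -0.1 0 0 0 0;0 -0.01 -0.1 0 0 0 0;0 -0.01 -0.1 0 0 0 0;0 -0.01 -0.1 0 0 0 0;0 0 -0.1 0 0 0 0;0 0 -0.1 0 0 0 0;0 0 -0.08 0 0 0 0'; python3 -m creep '0 0 -0.06 0 0 0 0;0 0 -0.05 0 0 0 0;0 0 -0.03 0 0 0 0;0 0 -0.02 0 0 0 0;0 0 -0.01 0 0 0 0;0 0 0 0 0 0 0;0 0 0 0 0 0 0;0 0 0 0 0 0 0'
python3 - <<'E'
from h import *
import pickle
f=wrist();S=grab_frame("side");T=grab_frame("top");pickle.dump((f,T,S),open("TS7.pkl","wb"))
s=f["s"];z=s["tcp_pos"][2]-.3018+.011;im=f["img"]
g=cv2.resize(im.max(axis=2)[140:185,165:290],None,fx=4,fy=4,interpolation=2)
for th in(50,62):
    m=(g<th).astype(np.uint8);n,l,st,ce=cv2.connectedComponentsWithStats(m);i=1+st[1:,4].argmax()
    c,_=cv2.findContours((l==i).astype(np.uint8),0,2);e=sorted(cv2.boxPoints(cv2.minAreaRect(c[0])).tolist())
    A,B=np.mean(e[:2],0)/4+[165,140],np.mean(e[2:],0)/4+[165,140];a,b=onz(f,A,z),onz(f,B,z);print(A,B,a.round(4),b.round(4),((a+b)/2).round(4))
h=cv2.cvtColor(im,cv2.COLOR_BGR2HSV)
# profile along image rows/cols through disc centre
u,v=proj(f,[.5447,-.16,.0]);print(u,v)
for row in(150,120): print(row,[tuple(h[row,x,1:].tolist()) for x in range(120,320,4)])
print("pos",s["tcp_pos"],s["eef_rot"])
E
```

```text
t: 21.02
tcp_pos: [0.5514, 0.0344, 0.4313]
eef_rot: [-3.141, 0.0, 3.14]
ft_force: [-0.2, -0.6, -7.1]
grip_width: 0.175
finger_force: 58.6
t: 21.68
tcp_pos: [0.5593, -0.045, 0.4312]
eef_rot: [-3.142, -0.0, 3.14]
ft_force: [-0.1, 0.3, -6.1]
grip_width: 0.179
finger_force: 58.6
t: 22.35
tcp_pos: [0.564, -0.1234, 0.4312]
eef_rot: [-3.141, -0.0, 3.14]
ft_force: [1.1, -0.1, -6.4]
grip_width: 0.18
finger_force: 58.6
t: 23.02
tcp_pos: [0.5641, -0.1386, 0.4312]
eef_rot: [3.141, 0.0, 3.141]
ft_force: [-0.9, -0.4, -5.6]
grip_width: 0.182
finger_force: 58.6Traceback (most recent call last):
  File "<stdin>", line 7, in <module>
ValueError: attempt to get argmax of an empty sequence
```

```bash
python3 - <<'E'
from h import *
import pickle
f,T,S=pickle.load(open("TS7.pkl","rb"));f6=pickle.load(open("TS6.pkl","rb"))[0]
s=f["s"];z=s["tcp_pos"][2]-.3018+.011
for q in(f6,f):
    g=q["img"].max(axis=2);print("col226",g[140:190:2,226],"\nrow165",g[165,150:300:4])
h=cv2.cvtColor(f["img"],cv2.COLOR_BGR2HSV)
for row in(120,150): print(row,[tuple(h[row,x,1:].tolist()) for x in range(130,320,4)])
d=cv2.absdiff(f["img"],f6["img"])
E
```

```text
col226 [107 103 106 106 105 105 108 104 106 105 104  76  48  49  48  48  47  67
 103 104 104 105 106 107 104] 
row165 [176 177 180 177 178 139  68  48  48  49  49  51  51  49  48  49  48  48
  48  49  49  47  48  49  50  49  49  50  51  51  53  51  76 108 109 143
 135 185]
col226 [205 200 204 205 201 203 206 200 202 202 198 147  93  95  93  93  92  96
 141 194 199 199 202 202 198] 
row165 [199 199 198 184 197 197 118  76  76  79  81  92  89  89  92  93  93  94
  94  93  96  95  96  96  97  88  96  96  96  95  96  84 107 200 123 123
 122 121]
120 [(139, 191), (139, 191), (139, 189), (139, 189), (139, 194), (139, 194), (139, 193), (138, 194), (139, 195), (136, 195), (136, 195), (73, 186), (24, 203), (23, 204), (24, 204), (23, 203), (23, 204), (22, 205), (21, 205), (22, 206), (22, 206), (22, 207), (21, 208), (21, 208), (21, 208), (22, 208), (21, 208), (22, 208), (23, 208), (21, 207), (21, 207), (21, 207), (22, 207), (22, 207), (21, 206), (21, 207), (22, 207), (28, 153), (31, 98), (135, 200), (136, 199), (135, 200), (137, 197), (136, 124), (137, 121), (138, 122), (139, 121), (140, 122)]
150 [(144, 190), (143, 193), (144, 195), (143, 198), (141, 202), (142, 203), (140, 202), (141, 201), (60, 194), (24, 201), (24, 200), (23, 199), (22, 198), (22, 199), (22, 198), (22, 198), (23, 199), (21, 198), (22, 198), (22, 198), (23, 200), (19, 199), (20, 200), (21, 202), (20, 203), (22, 205), (20, 204), (21, 204), (21, 204), (21, 202), (21, 192), (21, 194), (21, 202), (20, 202), (22, 201), (22, 200), (22, 200), (23, 201), (25, 153), (29, 124), (30, 119), (134, 122), (137, 121), (139, 121), (140, 122), (141, 119), (141, 119), (141, 119)]
```

```bash
cat > fit.py <<'E'
from h import *
from scipy.optimize import least_squares
def fits(f,zd,zr,seed=(.5447,-.16)):
    h=cv2.cvtColor(f["img"],cv2.COLOR_BGR2HSV).astype(int);seed=np.array(seed)
    def scan(z,r0,rad,test):
        out=[]
        for a in np.radians(np.arange(0,360,3)):
            d=np.array([np.cos(a),np.sin(a)])
            if d[0]>.45: continue      # +x side is hidden by the tool
            for r in np.arange(rad+.025,r0,-.0005):   # from outside in
                x,y=np.round(proj(f,[*(seed+r*d),z])).astype(int)
                if not(0<=x<512 and 0<=y<384): break
                if test(h[y,x]): out.append(seed+r*d);break
        P=np.array(out)
        fn=lambda c:np.linalg.norm(P-c,axis=1)-rad
        s=least_squares(fn,seed,loss="soft_l1",f_scale=.001);return s.x.round(4),np.median(abs(s.fun)).round(4),len(P)
    print(" disc",scan(zd,.03,.06,lambda p:p[1]<45 and p[2]>150))
    print(" ring",scan(zr,.055,.066,lambda p:p[1]<70))
if __name__=="__main__":
    import pickle
    f,T,S=pickle.load(open("TS7.pkl","rb"));s=f["s"];zd=s["tcp_pos"][2]-.3018+.006-.022
    print(s["tcp_pos"]);print("w");fits(f,zd,.048);print("side");fits(S,zd,.048)
    g=f["img"].max(axis=2)[140:185,160:290];m=cv2.resize((g<125).astype(np.uint8)*255,None,fx=1,fy=1)
E
python3 fit.py
```

```text
[ 0.56414659 -0.13855454  0.43122444]
w
 disc (array([ 0.5475, -0.1614]), np.float64(0.0009), 77)
 ring (array([ 0.5464, -0.1624]), np.float64(0.001), 77)
side
 disc (array([ 0.5485, -0.1659]), np.float64(0.001), 74)
 ring (array([ 0.5437, -0.1634]), np.float64(0.0017), 77)
```

```bash
python3 -m creep '0 0.01 0.01 0.01 0 0 0;0 0.015 0.01 0.02 0 0 0;0 0.01 0.01 0.03 0 0 0;0 0 0 0.04 0 0 0;0 0 0 0.05 0 0 0;0 0 0 0.05 0 0 0;0 0 0 0.05 0 0 0;0 0 0 0.05 0 0 0'; python3 -m creep '0 0 0 0.04 0 0 0;0 0 0 0.03 0 0 0;0 0 0 0.02 0 0 0;0 0 0 0.01 0 0 0;0 0 0 0.01 0 0 0;0 0 0 0 0 0 0;0 0 0 0 0 0 0'; python3 - <<'E'
from fit import *
f=wrist();S=grab_frame("side");s=f["s"];zd=s["tcp_pos"][2]-.3018+.006-.022
print(s["tcp_pos"],s["ft_force"][2]);fits(f,zd,.048);fits(S,zd,.048)
E
```

```text
t: 23.83
tcp_pos: [0.5606, -0.136, 0.4005]
eef_rot: [3.142, -0.0, 3.14]
ft_force: [-0.3, -0.4, -6.9]
grip_width: 0.177
finger_force: 58.6
t: 24.42
tcp_pos: [0.5606, -0.136, 0.3904]
eef_rot: [3.142, 0.0, 3.14]
ft_force: [0.1, -0.2, -6.3]
grip_width: 0.179
finger_force: 58.6
[ 0.56064058 -0.13600528  0.39040961] -6.308872425608465
 disc (array([ 0.5437, -0.159 ]), np.float64(0.0007), 77)
 ring (array([ 0.547 , -0.1601]), np.float64(0.0007), 77)
 disc (array([ 0.5444, -0.1627]), np.float64(0.0007), 71)
 ring (array([ 0.5435, -0.1629]), np.float64(0.0021), 77)
```

```bash
python3 -m creep '0 0 0 0.02 0 0 0;0 0 0 0.02 0 0 0;0 0 0 0.01 0 0 0;0 0 0 0 0 0 0;0 0 0 0 0 0 0'; python3 -m creep '0 0 0 0.01 0 0 0;0 0 0 0.01 0 0 0;0 0 0 0 0 0 0;0 0 0 0 0 0 0'; python3 -m creep '0 0 0 0.01 0 0 0;0 0 0 0 0 0 0;0 0 0 0 0 0 0'; python3 -m creep '0 0 0 0.01 0 0 0;0 0 0 0 0 0 0;0 0 0 0 0 0 0'; python3 -m creep '0 0 0 0.01 0 0 0;0 0 0 0 0 0 0;0 0 0 0 0 0 0'
```

```text
t: 24.93
tcp_pos: [0.5606, -0.136, 0.3851]
eef_rot: [3.141, -0.0, 3.14]
ft_force: [0.5, 0.0, -6.1]
grip_width: 0.18
finger_force: 58.6
t: 25.27
tcp_pos: [0.5606, -0.136, 0.3831]
eef_rot: [3.142, -0.0, 3.14]
ft_force: [0.5, 0.4, -6.5]
grip_width: 0.177
finger_force: 58.6
t: 25.52
tcp_pos: [0.5606, -0.136, 0.3822]
eef_rot: [-3.142, -0.0, 3.14]
ft_force: [-0.1, -0.0, -7.0]
grip_width: 0.181
finger_force: 58.6
t: 25.77
tcp_pos: [0.5608, -0.1361, 0.3817]
eef_rot: [-3.141, 0.001, 3.14]
ft_force: [-1.2, -0.8, -1.7]
grip_width: 0.178
finger_force: 59.1
t: 26.02
tcp_pos: [0.5606, -0.136, 0.3803]
eef_rot: [3.142, 0.0, 3.14]
ft_force: [-0.2, -0.0, -0.5]
grip_width: 0.186
finger_force: 59.1
```

```bash
python3 -m creep '0 0 0 0.03 0 0 0;0 0 0 0.03 0 0 0;0 0 0 0.03 0 0 0;0 0 0 0 0 0 0;0 0 0 0 0 0 0;0 0 0 0 0 0 0'; python3 -m creep '0 -0.04 0 0 0 0 0;0 -0.06 0 0 0 0 0;0 0 0 0 0 0 0'; python3 -m creep '0 -0.06 0 0 0 0 0;0 -0.06 0 0 0 0 0;0 0 0 0 0 0 0'; python3 -m creep '0 -0.06 0 0 0 0 0;0 -0.06 0 0 0 0 0;0 -0.05 0 0 0 0 0;0 0 0 0 0 0 0;0 0 0 0 0 0 0'; python3 -m creep '0 0 0 -0.1 0 0 0;0 0 0 -0.2 0 0 0;0 0 0 -0.25 0 0 0;0 0 0 -0.3 0 0 0;0 0 0 0 0 0 0;0 0 0 0 0 0 0'
python3 - <<'E'
from fit import *
f=wrist();S=grab_frame("side");s=f["s"]
print(s["tcp_pos"],s["ft_force"][2]);fits(f,.064,.048);fits(S,.064,.048)
E
```

```text
t: 26.52
tcp_pos: [0.5606, -0.136, 0.3712]
eef_rot: [3.142, -0.0, 3.14]
ft_force: [0.1, 1.3, -1.6]
grip_width: 0.181
finger_force: 59.1
t: 26.77
tcp_pos: [0.5718, -0.1358, 0.3714]
eef_rot: [-3.142, 0.001, 3.141]
ft_force: [-0.3, 0.1, -1.3]
grip_width: 0.179
finger_force: 59.2
t: 27.02
tcp_pos: [0.5838, -0.1358, 0.3712]
eef_rot: [-3.142, 0.001, 3.141]
ft_force: [0.0, 0.1, -1.1]
grip_width: 0.181
finger_force: 59.2
t: 27.43
tcp_pos: [0.5998, -0.136, 0.371]
eef_rot: [-3.142, -0.0, 3.141]
ft_force: [-0.9, 0.2, -1.2]
grip_width: 0.176
finger_force: 59.2
t: 27.93
tcp_pos: [0.5997, -0.1364, 0.4589]
eef_rot: [-3.141, 0.004, 3.14]
ft_force: [0.7, 0.4, -2.1]
grip_width: 0.175
finger_force: 59.4
[ 0.59965269 -0.13638488  0.45892283] -2.0626854856338475
 disc (array([ 0.5435, -0.1599]), np.float64(0.0006), 77)
 ring (array([ 0.5471, -0.1602]), np.float64(0.0007), 77)
 disc (array([ 0.5454, -0.162 ]), np.float64(0.0008), 71)
 ring (array([ 0.5437, -0.1632]), np.float64(0.0017), 77)
```

```bash
python3 -m creep '0 0.06 0.15 0 0 0 0;0 0.13 0.35 0 0 0 0;0 0.14 0.37 0 0 0 0;0 0.14 0.37 0 0 0 0;0 0.14 0.37 0 0 0 0;0 0.14 0.37 0 0 0 0;0 0.14 0.37 0 0 0 0;0 0.14 0.37 0 0 0 0'; python3 -m creep '0 0.14 0.37 0 0 0 0;0 0.14 0.37 0 0 0 0;0 0.14 0.37 0 0 0 0;0 0.14 0.37 0 0 0 0;0 0.14 0.37 0 0 0 0;0 0.1 0.2 0 0 0 0.76;0 0.05 0 0 0 0 0.76;0 0 0 0 0 0 0';python3 -m creep '0 0 0 0 0 0 0;0 0 0 0 0 0 0'
python3 - <<'E'
from h import *
s=read_state();f=wrist("pics/r.png");r=R.from_euler("xyz",s["eef_rot"]).as_matrix()
ax=np.array([np.cos(2.981),np.sin(2.981)])
e=np.r_[np.array([.5136,.3295])+.09*ax,.3218+.010]-s["tcp_pos"]
print("shift to entry, tool mm",(r.T@e*1e3).round(1),"yaw err deg",np.degrees(2.981-s["eef_rot"][2]))
tl=lambda X:proj(f,r@np.array(X)+s["tcp_pos"]);print("tip nominal px",tl([.038,0,.2898]))
h=cv2.cvtColor(f["img"],cv2.COLOR_BGR2HSV);print([ (y,int(h[y,253,1]),int(h[y,253,2])) for y in range(134,160,2)])
E
```

```text
t: 28.7
tcp_pos: [0.4954, 0.1375, 0.4553]
eef_rot: [-3.141, -0.002, 3.14]
ft_force: [0.6, 0.2, -0.9]
grip_width: 0.18
finger_force: 59.3
t: 29.37
tcp_pos: [0.4103, 0.3432, 0.4549]
eef_rot: [-3.14, -0.002, 2.982]
ft_force: [-0.5, -0.9, -1.8]
grip_width: 0.178
finger_force: 59.3
t: 29.53
tcp_pos: [0.4128, 0.3405, 0.4558]
eef_rot: [-3.14, -0.0, 2.982]
ft_force: [0.5, -0.8, -0.5]
grip_width: 0.18
finger_force: 59.3
shift to entry, tool mm [-11.3   5.4 123.9] yaw err deg -0.06431115326944853
tip nominal px [252.36478543 144.58078955]
[(134, 143, 200), (136, 144, 200), (138, 145, 202), (140, 145, 200), (142, 146, 199), (144, 113, 156), (146, 32, 169), (148, 27, 198), (150, 30, 184), (152, 38, 149), (154, 30, 181), (156, 28, 199), (158, 27, 198)]
```

```bash
python3 -m creep '0 -0.11 0.054 0.2 0 0 0;0 0 0 0.35 0 0 0;0 0 0 0.35 0 0 0;0 0 0 0.24 0 0 0;0 0 0 0.1 0 0 0;0 0 0 0 0 0 0;0 0 0 0 0 0 0;0 0 0 0 0 0 0'; python3 -m creep '0 -0.1 0 0 0 0 0;0 -0.15 0 0 0 0 0;0 -0.1 0 0 0 0 0;0 0 0 0 0 0 0';python3 -m creep '0 -0.1 0 0 0 0 0;0 -0.1 0 0 0 0 0;0 0 0 0 0 0 0';python3 -m creep '0 -0.1 0 0 0 0 0;0 -0.1 0 0 0 0 0;0 0 0 0 0 0 0';python3 -m creep '0 -0.08 0 0 0 0 0;0 -0.07 0 0 0 0 0;0 0 0 0 0 0 0;0 0 0 0 0 0 0'
```

```text
t: 30.25
tcp_pos: [0.4247, 0.3454, 0.334]
eef_rot: [3.139, 0.002, 2.981]
ft_force: [0.3, -0.1, -1.4]
grip_width: 0.177
finger_force: 59.2
t: 30.58
tcp_pos: [0.4618, 0.3383, 0.3329]
eef_rot: [3.141, 0.003, 2.978]
ft_force: [0.1, -0.6, -1.5]
grip_width: 0.181
finger_force: 59.3
t: 30.83
tcp_pos: [0.4804, 0.3355, 0.3322]
eef_rot: [-3.142, 0.001, 2.979]
ft_force: [0.8, 0.1, -1.3]
grip_width: 0.176
finger_force: 59.3
t: 31.08
tcp_pos: [0.5001, 0.3323, 0.3322]
eef_rot: [-3.142, 0.002, 2.979]
ft_force: [0.4, 0.3, -1.6]
grip_width: 0.177
finger_force: 59.3
t: 31.42
tcp_pos: [0.5131, 0.3306, 0.3321]
eef_rot: [-3.142, 0.0, 2.981]
ft_force: [0.1, 0.3, -1.0]
grip_width: 0.18
finger_force: 59.3
```

```bash
python3 -m creep '0 0 -0.01 0.03 0 0 0;0 0 0 0.03 0 0 0;0 0 0 0.02 0 0 0;0 0 0 0 0 0 0;0 0 0 0 0 0 0'; python3 -m creep '0 0 0 0.01 0 0 0;0 0 0 0 0 0 0;0 0 0 0 0 0 0'; python3 -m creep '0 0 0 0.01 0 0 0;0 0 0 0 0 0 0;0 0 0 0 0 0 0'
```

```text
t: 31.83
tcp_pos: [0.5124, 0.3299, 0.324]
eef_rot: [-3.141, -0.0, 2.981]
ft_force: [0.2, 0.8, 0.1]
grip_width: 0.179
finger_force: 59.3
t: 32.08
tcp_pos: [0.5126, 0.3298, 0.3232]
eef_rot: [3.142, 0.0, 2.981]
ft_force: [0.6, 0.0, -1.2]
grip_width: 0.181
finger_force: 59.3
t: 32.33
tcp_pos: [0.5126, 0.3298, 0.3222]
eef_rot: [-3.142, -0.0, 2.981]
ft_force: [-0.1, -0.5, -1.6]
grip_width: 0.181
finger_force: 59.3
```

```bash
python3 -m creep '0 0 0 0.006 0 0 0;0 0 0 0 0 0 0;0 0 0 0 0 0 0';python3 -m creep '0 0 0 0.006 0 0 0;0 0 0 0 0 0 0;0 0 0 0 0 0 0'
```

```text
t: 32.58
tcp_pos: [0.5126, 0.3298, 0.3219]
eef_rot: [3.141, 0.0, 2.981]
ft_force: [-0.4, -0.1, 1.4]
grip_width: 0.184
finger_force: 59.5
t: 32.83
tcp_pos: [0.5126, 0.3298, 0.3218]
eef_rot: [3.141, 0.0, 2.981]
ft_force: [-1.6, -1.8, 7.5]
grip_width: 0.18
finger_force: 60.6
```

```bash
python3 -m creep '20 0 0 0 0 0 0;25 0 0 0 0 0 0;35 0 0 0 0 0 0;50 0 0 0 0 0 0;60 0 0 0 0 0 0;60 0 0 0 0 0 0;60 0 0 0 0 0 0'; python3 -m creep '60 0 0 -0.1 0 0 0;60 0 0 -0.2 0 0 0;60 0 0 -0.3 0 0 0;60 0 0 -0.3 0 0 0;60 0 0 -0.2 0 0 0;60 0 0 0 0 0 0;60 0 0 0 0 0 0;60 0 0 0 0 0 0'
python3 - <<'E'
from fit import *
import pickle
S0=pickle.load(open("F.pkl","rb"));S=grab_frame("side");T=grab_frame("top")
for n,a,b,(x0,y0,x1,y1) in(("side",S0["side"],S,(190,118,240,195)),("top",S0["top"],T,(128,172,188,228))):
    d=cv2.absdiff(a["img"],b["img"]).max(axis=2)[y0:y1,x0:x1];print(n,"changed px",int((d>50).sum()),"of",d.size)
    t=a["img"][y0+8:y1-25,x0+10:x1-20] if n=="side" else a["img"][y0+10:y1-20,x0+8:x1-25]
    r=cv2.matchTemplate(b["img"][y0:y1,x0:x1],t,cv2.TM_CCOEFF_NORMED);print(cv2.minMaxLoc(r))
f=wrist();s=f["s"];h=cv2.cvtColor(f["img"],cv2.COLOR_BGR2HSV)
m=np.zeros(h.shape[:2],np.uint8);q=((h[...,2]<130)&(h[...,1]>120)&(h[...,0]<16));m[180:290,240:285]=q[180:290,240:285]
n,l,st,ce=cv2.connectedComponentsWithStats(m);print(st[1+st[1:,4].argmax()],s["tcp_pos"],s["ft_force"]);fits(S,.064,.048)
E
```

```text
t: 33.42
tcp_pos: [0.5126, 0.3298, 0.3209]
eef_rot: [-3.142, -0.0, 2.981]
ft_force: [0.1, 0.8, 0.4]
grip_width: 0.705
finger_force: 0.0
t: 34.08
tcp_pos: [0.5124, 0.3296, 0.4308]
eef_rot: [-3.141, -0.0, 2.981]
ft_force: [-0.7, -0.5, -0.0]
grip_width: 0.704
finger_force: 0.0
side changed px 163 of 3850
(-0.27619895339012146, 0.9801223278045654, (20, 18), (10, 8))
top changed px 1030 of 3360
(-0.4944155216217041, 0.45347392559051514, (0, 12), (11, 0))
[ 240  221   45   69 2297] [0.51230593 0.32963257 0.42995975] [-0.8051015   0.37225792  0.26437232]
 disc (array([ 0.5463, -0.1613]), np.float64(0.0024), 32)
 ring (array([ 0.5438, -0.1633]), np.float64(0.0016), 77)
```

The rack and lifter patch in the side view matches the start picture at zero shift (0.98). The lid sits within about 3 mm of the ring centre, so I'm handing in.

```bash
python3 -c "from workcell import sign_off; print(sign_off())"
```

```text
the job is handed in; nothing more can be done
None
```

I handed the job in at about 34 s: the lid is parked flat in the ring stand about 3 mm off centre, and the lifter hangs back in its rack; by my estimate the lid briefly hung about 5° askew (limit 7°) while I found its balance point, and the hand-in returned no verdict.

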